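Hang the dipping baskets to dry and start the dryer

TASK

Hang the washed dipping baskets that are here by their bails on the sprung hooks, each on the hook of its own colour, working in the order red, yellow, blue, green (a colour may be missing). While you still hold a hung basket, tug it gently down so that its hook sinks to about 15 mm, never down to the end of its travel, to be sure that it is held, and only then let go. When all of them hang free, press the dryer's start button fully down and release it; leave the other things alone.

Things in the scene. Friction and masses are not known exactly. Their poses are not given: they have to be found in the camera images.
- basket_red: square steel basket 58x58x40 mm, 0.15 kg, stiff bail, red grip block on top; may be absent. Origin: centre of underside, z up, y along the cross bar. Bail: 6 mm bar, uprights at y +-27.5, level cross bar (axis 90 above underside, y +-17); passage along x below it 47 high. Grip block 14(x) x 18(y), 91.5 to 137.5 above underside; pinch its y faces (the hook lies along x), tips over 95 above underside clear the cross bar
- basket_yellow: square steel basket 58x58x40 mm, 0.15 kg, stiff bail, yellow grip block on top; may be absent. Origin: centre of underside, z up, y along the cross bar. Bail: 6 mm bar, uprights at y +-27.5, level cross bar (axis 90 above underside, y +-17); passage along x below it 47 high. Grip block 14(x) x 18(y), 91.5 to 137.5 above underside; pinch its y faces (the hook lies along x), tips over 95 above underside clear the cross bar
- basket_blue: square steel basket 58x58x40 mm, 0.15 kg, stiff bail, blue grip block on top; may be absent. Origin: centre of underside, z up, y along the cross bar. Bail: 6 mm bar, uprights at y +-27.5, level cross bar (axis 90 above underside, y +-17); passage along x below it 47 high. Grip block 14(x) x 18(y), 91.5 to 137.5 above underside; pinch its y faces (the hook lies along x), tips over 95 above underside clear the cross bar
- basket_green: square steel basket 58x58x40 mm, 0.15 kg, stiff bail, green grip block on top; may be absent. Origin: centre of underside, z up, y along the cross bar. Bail: 6 mm bar, uprights at y +-27.5, level cross bar (axis 90 above underside, y +-17); passage along x below it 47 high. Grip block 14(x) x 18(y), 91.5 to 137.5 above underside; pinch its y faces (the hook lies along x), tips over 95 above underside clear the cross bar
- stand_red: fixed hook stand: red round base (72 mm across, 14 high), steel post 11 thick, 194 high, sprung hook on a red collar; origin under the post at the base's underside. The hook points along the stand's -x. Hook: 8 mm round bar, axis 7 below the seat point, upturned lip 15 farther out (-x) whose top is 17 above the seat point; behind the seat (+x) the bar rises slowly to the post
- hook_red_seat (a point): where the middle of the cross bar's axis (90 mm above the basket's underside) rests when hung on that hook: 86 mm in front of the post (stand -x), 137 mm above the worktop when unloaded; sinks with the hook; axes as the stand. Bring the cross bar, square to the hook, in over the lip or down from above
- hook_red (a joint): how far that hook has sunk on its spring (m): about 0.001 empty, about 0.004 to 0.006 with a basket hanging, hard end of travel 0.030; the spring takes 0.4 N per mm
- stand_yellow: fixed hook stand: yellow round base (72 mm across, 14 high), steel post 11 thick, 194 high, sprung hook on a yellow collar; origin under the post at the base's underside. The hook points along the stand's -x. Hook: 8 mm round bar, axis 7 below the seat point, upturned lip 15 farther out (-x) whose top is 17 above the seat point; behind the seat (+x) the bar rises slowly to the post
- hook_yellow_seat (a point): where the middle of the cross bar's axis (90 mm above the basket's underside) rests when hung on that hook: 86 mm in front of the post (stand -x), 137 mm above the worktop when unloaded; sinks with the hook; axes as the stand. Bring the cross bar, square to the hook, in over the lip or down from above
- hook_yellow (a joint): how far that hook has sunk on its spring (m): about 0.001 empty, about 0.004 to 0.006 with a basket hanging, hard end of travel 0.030; the spring takes 0.4 N per mm
- stand_blue: fixed hook stand: blue round base (72 mm across, 14 high), steel post 11 thick, 194 high, sprung hook on a blue collar; origin under the post at the base's underside. The hook points along the stand's -x. Hook: 8 mm round bar, axis 7 below the seat point, upturned lip 15 farther out (-x) whose top is 17 above the seat point; behind the seat (+x) the bar rises slowly to the post
- hook_blue_seat (a point): where the middle of the cross bar's axis (90 mm above the basket's underside) rests when hung on that hook: 86 mm in front of the post (stand -x), 137 mm above the worktop when unloaded; sinks with the hook; axes as the stand. Bring the cross bar, square to the hook, in over the lip or down from above
- hook_blue (a joint): how far that hook has sunk on its spring (m): about 0.001 empty, about 0.004 to 0.006 with a basket hanging, hard end of travel 0.030; the spring takes 0.4 N per mm
- stand_green: fixed hook stand: green round base (72 mm across, 14 high), steel post 11 thick, 194 high, sprung hook on a green collar; origin under the post at the base's underside. The hook points along the stand's -x. Hook: 8 mm round bar, axis 7 below the seat point, upturned lip 15 farther out (-x) whose top is 17 above the seat point; behind the seat (+x) the bar rises slowly to the post
- hook_green_seat (a point): where the middle of the cross bar's axis (90 mm above the basket's underside) rests when hung on that hook: 86 mm in front of the post (stand -x), 137 mm above the worktop when unloaded; sinks with the hook; axes as the stand. Bring the cross bar, square to the hook, in over the lip or down from above
- hook_green (a joint): how far that hook has sunk on its spring (m): about 0.001 empty, about 0.004 to 0.006 with a basket hanging, hard end of travel 0.030; the spring takes 0.4 N per mm
- start_top (a point): centre of the top face of the green start button (32 mm across, in a black ring), facing up; it stands on top of a fixed white warm-air dryer box with black louvres, 100 x 110 x 82 mm
- start (a joint): travel of the start button: 0 released, 0.008 m fully down (takes about 5 N); springs back when let go
- marker_1: bystander, to be left alone: red and white marker pen, 17 x 135 x 16 mm, lying flat; origin at the centre of its underside
- petri_1: bystander, to be left alone: clear petri dish, 62 mm across, 14 mm high; origin at the centre of its underside
- tweezers_2: bystander, to be left alone: steel tweezers, 127 x 13 x 9 mm, lying flat; origin at the centre of its underside
- jar_white: bystander, to be left alone: white-lidded sample jar, 58 mm across, 62 mm high; origin at the centre of its underside
- jar_blue: bystander, to be left alone: blue-lidded sample jar, 54 mm across, 55 mm high; origin at the centre of its underside
- timer: bystander, to be left alone: white digital timer, 55 x 62 x 14 mm; origin at the centre of its underside
There are look-alikes about, which are no part of the job. Leave any pink look-alike of the basket_green alone.

How it is judged:
On the way, in this order (a step that is already met when the one before it is completed fails the run):
1. the red basket hangs on the red hook and, still held by the fingers, is tugged down with a pull that sinks the hook by 11 mm or more (x of hook_red_seat in the frame of basket_red between -0.02 and 0.02 m and y of hook_red_seat in the frame of basket_red between -0.02 and 0.02 m and z of hook_red_seat in the frame of basket_red between 0.075 and 0.1 m and contact force between basket_red and stand_red above 4 N and contact force between the fingers and basket_red above 0.5 N), for 0.2 s.
2. the yellow basket hangs on the yellow hook and, still held by the fingers, is tugged down with a pull that sinks the hook by 11 mm or more (x of hook_yellow_seat in the frame of basket_yellow between -0.02 and 0.02 m and y of hook_yellow_seat in the frame of basket_yellow between -0.02 and 0.02 m and z of hook_yellow_seat in the frame of basket_yellow between 0.075 and 0.1 m and contact force between basket_yellow and stand_yellow above 4 N and contact force between the fingers and basket_yellow above 0.5 N), for 0.2 s.
3. the blue basket hangs on the blue hook and, still held by the fingers, is tugged down with a pull that sinks the hook by 11 mm or more (x of hook_blue_seat in the frame of basket_blue between -0.02 and 0.02 m and y of hook_blue_seat in the frame of basket_blue between -0.02 and 0.02 m and z of hook_blue_seat in the frame of basket_blue between 0.075 and 0.1 m and contact force between basket_blue and stand_blue above 4 N and contact force between the fingers and basket_blue above 0.5 N), for 0.2 s.
4. the green basket hangs on the green hook and, still held by the fingers, is tugged down with a pull that sinks the hook by 11 mm or more (x of hook_green_seat in the frame of basket_green between -0.02 and 0.02 m and y of hook_green_seat in the frame of basket_green between -0.02 and 0.02 m and z of hook_green_seat in the frame of basket_green between 0.075 and 0.1 m and contact force between basket_green and stand_green above 4 N and contact force between the fingers and basket_green above 0.5 N), for 0.2 s.
5. with every basket hanging free of the fingers, the start button is pressed fully down (7 mm or more of 8) (value of joint start above 0.007 m and x of hook_red_seat in the frame of basket_red between -0.02 and 0.02 m and y of hook_red_seat in the frame of basket_red between -0.02 and 0.02 m and z of hook_red_seat in the frame of basket_red between 0.075 and 0.1 m and contact force between basket_red and stand_red above 0.4 N and angle between each of basket_red, basket_yellow, basket_blue, basket_green's own z axis and vertical below 0.3 rad and x of hook_yellow_seat in the frame of basket_yellow between -0.02 and 0.02 m and y of hook_yellow_seat in the frame of basket_yellow between -0.02 and 0.02 m and z of hook_yellow_seat in the frame of basket_yellow between 0.075 and 0.1 m and contact force between basket_yellow and stand_yellow above 0.4 N and x of hook_blue_seat in the frame of basket_blue between -0.02 and 0.02 m and y of hook_blue_seat in the frame of basket_blue between -0.02 and 0.02 m and z of hook_blue_seat in the frame of basket_blue between 0.075 and 0.1 m and contact force between basket_blue and stand_blue above 0.4 N and x of hook_green_seat in the frame of basket_green between -0.02 and 0.02 m and y of hook_green_seat in the frame of basket_green between -0.02 and 0.02 m and z of hook_green_seat in the frame of basket_green between 0.075 and 0.1 m and contact force between basket_green and stand_green above 0.4 N and contact force between the fingers and basket_red below 0.1 N and contact force between the fingers and basket_yellow below 0.1 N and contact force between the fingers and basket_blue below 0.1 N and contact force between the fingers and basket_green below 0.1 N), for 0.1 s.
At the end, for the whole second after the job is handed in: every basket that is present hangs at rest by its bail from the hook of its own colour (middle of the cross bar within 20 mm of the seat, tilted less than 0.3 rad), and the start button is up again (x of hook_red_seat in the frame of basket_red between -0.02 and 0.02 m and y of hook_red_seat in the frame of basket_red between -0.02 and 0.02 m and z of hook_red_seat in the frame of basket_red between 0.075 and 0.1 m and contact force between basket_red and stand_red above 0.4 N and angle between each of basket_red, basket_yellow, basket_blue, basket_green's own z axis and vertical below 0.3 rad and x of hook_yellow_seat in the frame of basket_yellow between -0.02 and 0.02 m and y of hook_yellow_seat in the frame of basket_yellow between -0.02 and 0.02 m and z of hook_yellow_seat in the frame of basket_yellow between 0.075 and 0.1 m and contact force between basket_yellow and stand_yellow above 0.4 N and x of hook_blue_seat in the frame of basket_blue between -0.02 and 0.02 m and y of hook_blue_seat in the frame of basket_blue between -0.02 and 0.02 m and z of hook_blue_seat in the frame of basket_blue between 0.075 and 0.1 m and contact force between basket_blue and stand_blue above 0.4 N and x of hook_green_seat in the frame of basket_green between -0.02 and 0.02 m and y of hook_green_seat in the frame of basket_green between -0.02 and 0.02 m and z of hook_green_seat in the frame of basket_green between 0.075 and 0.1 m and contact force between basket_green and stand_green above 0.4 N and linear speed of each of basket_red, basket_yellow, basket_blue, basket_green below 0.05 m/s and value of joint start below 0.002 m); the robot touches nothing.
It fails at once if the red hook is yanked to the end of its travel (sunk more than 27 mm) (value of joint hook_red above 0.027 m).
It fails at once if the yellow hook is yanked to the end of its travel (sunk more than 27 mm) (value of joint hook_yellow above 0.027 m).
It fails at once if the blue hook is yanked to the end of its travel (sunk more than 27 mm) (value of joint hook_blue above 0.027 m).
It fails at once if the green hook is yanked to the end of its travel (sunk more than 27 mm) (value of joint hook_green above 0.027 m).
It fails at once if a bystander is moved more than 30 mm (distance of any of marker_1, petri_1, tweezers_2, jar_white, jar_blue, timer from where it was at the start of the episode above 0.03 m).
Of basket_red, basket_yellow, basket_blue, basket_green only 3 to 4 are there at a start; the rules pass over those that are not, and their reading is None.
At some moment in a run one of basket_red, basket_yellow, basket_blue, basket_green may be knocked a few centimetres aside while the robot is not near it.
Once in a run the grip may slacken for a moment while it holds something.
It also fails if it takes over 210 s, if anything falls off the work surface, if the arm or the gripper's body presses on something with over 40 N, if the wrist force passes 120 N, or if a joint passes its speed limit or range.

ROBOT

A 6-joint arm with a two-finger parallel gripper is mounted at the origin on a cart in front of the work surface, level with it; the furniture and walls round the work are solid. World frame = base frame: x ahead of the robot, y to its left, z up, the work surface at z = 0. Lengths are in m, angles in rad, forces in N, time in s.
With the tool pointing down it reaches from about 0.425 to 0.95 m from the base axis. Payload 14.7 kg.
Tool frame: the origin (TCP) lies between the finger pads; the fingertips stand 22 mm ahead of it and the grasp point (between the pads) lies 3 mm ahead of it; z points along the fingers, y is the line along which they close (so a half turn about z gives the same grasp; the last joint's range is limited). The gripper opens to 85 mm and grips with 20 to 120 N. Pads are 22 mm wide; open, the fingers measure 114 mm over their backs; the gripper's body (76 mm by 85 mm) begins 54 mm behind the grasp point. The pads swing forward as they close: fully open they stand 13 mm farther back than shut.
Start: joints at [-1.222, 0.48, 1.596, -0, 1.065, -0.047], TCP at [0.251, -0.6, 0.253] pointing down, gripper open.
Joint ranges: [-2.75, 2.75], [-0.82, 2.05], [0.23, 2.67], [-1.56, 4.7], [0.09, 2.69], [-2.92, 2.92]. Speed limits (rad/s): [1.89, 1.89, 2.39, 3.01, 3.01, 3.01].

INTERFACE

Orientations are given as a unit quaternion [w, x, y, z].
In Python, from cell import manip gives the robot as it stands. The module is installed in compiled form; this text tells all that it offers.
- The arm moves only by the shell command python3 -m jog 'ROWS' [FORCE]. ROWS is text: rows parted by semicolons, each of 5 numbers parted by spaces: the finger opening in m, from 0 to 0.0854, then the shift along the world's x, y, z in m, then the turn about the world's z in degrees. In form: claw dx dy dz turn; .... A call has 1 to 5 rows; each row shifts and turns the commanded pose from where the row before left it; what a row does not reach is not made up. A row lasts 1/8 s, in which the tool goes at most 62.5 mm and 10.7 degrees, less where a joint would pass 70% of its speed; a pose out of reach is approached as far as the arm can. A call with a gripper value outside its range is refused whole. The fingers move at their own pace and stop on an object; FORCE is the grip in N (left out, the last holds). Time passes only in rows, so rows that do not move let the fingers close. It gives the time, the measured TCP pose, the force, the opening and the grip force at its end, in the units of the state.
- manip.read_state(): the state, without advancing time (a new reading comes with each control period).
- manip.read_camera(name): name is "scene" or "side" or "wrist"; returns (picture, depth): 480x640x3 uint8, red, green, blue; 480x640 float32, m along the optical axis (not along the pixel's ray), 0 where there is no reading.
- manip.camera_info(name): a dict with "camera_matrix" (3x3 intrinsics, pixels), "rvec" (rotation vector, rad) and "tvec" (3), from world to camera coordinates, as OpenCV has them; the wrist camera has in their place "mount" (4x4, takes a point from camera to tool coordinates, whose origin is the TCP and whose axes are the flange's). Camera axes: x right, y down, z forward; pixel columns grow to the right and rows downward; lengths in m; the calibration is good to about 2 mm. A picture is of the moment at which its call begins: read the wrist's pose just before it. camera_info takes no time and is no camera call.
- manip.hand_in(): hands the job in; it is judged then, once.
The state is a dict: "clock": time; "qpos": joint angles; "joint_vel": joint speeds; "effort": joint torques, N m; "tcp_pos": TCP position; "orientation": TCP orientation; "contact_force": force on the tool from outside, world axes, zero at the start; "wrist_torque": the same for the moment, N m; "grip_width": finger opening in m; "grasp_force": force on a finger pad.
Only numpy, scipy, OpenCV 4.12 (cv2) and the standard library are available. Lean on these libraries where they do the work, as an engineer would, in place of code of your own. Each camera call takes 0.05 s, during which the arm holds its last target. There are 200 camera calls.

## Working session

There is one attempt and no reset: what is moved stays moved. The work goes in short steps, Python scripts to look and compute and a shell command to move; the robot and the scene stay as the last step left them, time stands still between calls to the robot, and variables do not carry over. Pictures are saved under pics/ and viewed, at most 14 in all, crops included, and the job is handed in when it is done.

```bash
mkdir -p pics
cat > h.py <<'E'
import numpy as np, cv2
from cell import manip
def snap(n,fn=None):
    p,d=manip.read_camera(n)
    if fn: cv2.imwrite('pics/'+fn,cv2.cvtColor(p,cv2.COLOR_RGB2BGR))
    return p,d
def ext(n):
    i=manip.camera_info(n);K=np.array(i["camera_matrix"])
    if n=="wrist":
        s=manip.read_state();q=s["orientation"];M=np.array(i["mount"])
        from scipy.spatial.transform import Rotation as R
        T=np.eye(4);T[:3,:3]=R.from_quat([q[1],q[2],q[3],q[0]]).as_matrix();T[:3,3]=s["tcp_pos"]
        return K,T@M
    T=np.eye(4);T[:3,:3]=cv2.Rodrigues(np.array(i["rvec"],float))[0];T[:3,3]=np.ravel(i["tvec"])
    return K,np.linalg.inv(T)
def cloud(n,d,KT=None):
    K,T=KT or ext(n);v,u=np.mgrid[:480,:640]
    c=np.stack([(u-K[0,2])/K[0,0]*d,(v-K[1,2])/K[1,1]*d,d],-1)
    w=c@T[:3,:3].T+T[:3,3];w[d<=0]=np.nan
    return w
E
python3 - <<'E'
from h import *
for n in("scene","side"):
    p,d=snap(n,n+"0.png");np.savez(f"{n}0.npz",p=p,d=d)
    K,T=ext(n);print(n,K[0,0],T[:3,3],T[:3,2])
s=manip.read_state();print(s)
E
```

```text
scene 599.822397577355 [-0.59269617  0.50997682  0.90884633] [ 0.76401777 -0.34640623 -0.54431569]
side 586.6895236151247 [ 1.66863507 -0.58735795  0.86253708] [-0.7614162   0.40489995 -0.50626218]
{'clock': 0.1, 'qpos': array([-1.22159035e+00,  4.80754471e-01,  1.59679477e+00, -5.64529334e-06,
        1.06510791e+00, -4.65838001e-02]), 'joint_vel': array([ 0.00097448, -0.00182853, -0.00138522,  0.00076221, -0.00026539,
        0.001801  ]), 'effort': array([ 1.28669471e-03, -9.52257299e+01, -4.31041968e+01, -4.91533547e-05,
        5.26166157e-03,  2.41993791e-05]), 'tcp_pos': array([ 0.25051075, -0.59942053,  0.25275206]), 'orientation': array([-5.25795835e-04,  9.80482219e-01,  1.96607059e-01, -8.26686922e-05]), 'contact_force': array([-1.14512525,  0.67836209, -0.68637958]), 'wrist_torque': array([-0.03520061, -0.02190397, -0.02582318]), 'grasp_force': 0.0, 'grip_width': 0.08532389891102135}
```

View pics/scene0.png

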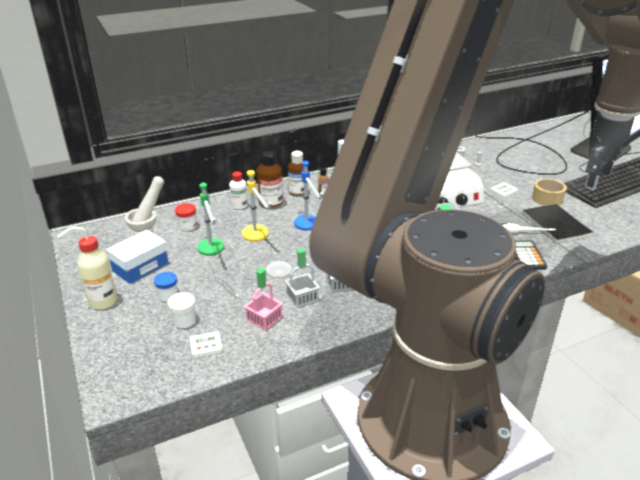

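View pics/side0.png

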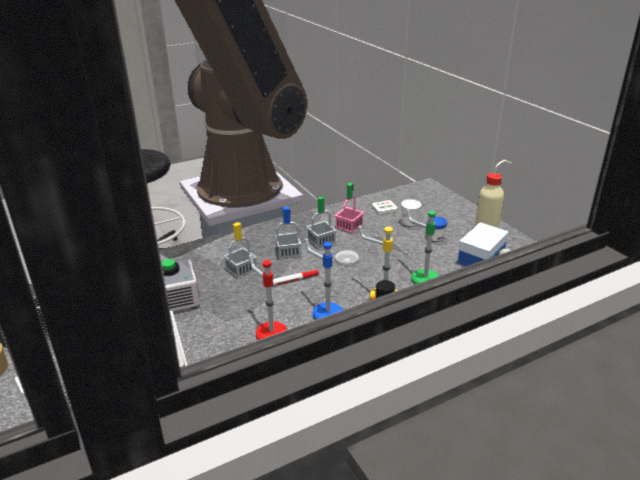

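The side view shows the steel baskets with grip blocks yellow (237,232), blue (287,215) and green (321,205). The pink look-alike, also with a green block, is at (350,190). I see no red basket yet. The stands are red (270,325), blue (328,308), yellow (385,290) and green (428,275), and the start button is at (169,264).

```bash
cat > seg.py <<'E'
from h import *
H={'red':[(0,6),(174,180)],'yellow':[(22,32)],'blue':[(105,122)],'green':[(55,75)],'pink':[(150,173)]}
def comps(p,w,amin=25,smin=110,vmin=60,zlo=-.02,zhi=.3):
    h=cv2.cvtColor(p,cv2.COLOR_RGB2HSV);out=[]
    for c,rs in H.items():
        m=np.zeros(h.shape[:2],np.uint8)
        for a,b in rs: m|=cv2.inRange(h,(a,smin if c!='pink' else 60,vmin),(b,255,255))
        n,l,st,ce=cv2.connectedComponentsWithStats(m)
        for i in range(1,n):
            if st[i,4]<amin: continue
            q=w[l==i];q=q[~np.isnan(q[:,0])]
            if len(q)<5: continue
            out.append((c,ce[i].round(),st[i,4],q))
    return out
def show(o):
    for c,ce,a,q in o:
        print(c,ce,a,'med',np.median(q,0).round(3),'lo',np.percentile(q,3,0).round(3),'hi',np.percentile(q,97,0).round(3))
E
python3 - <<'E'
from seg import *
for n in("side","scene"):
    z=np.load(n+"0.npz");print(n);show(comps(z['p'],cloud(n,z['d'])))
E
```

```text
side
red [494. 179.] 157 med [0.63  0.5   0.174] lo [0.607 0.487 0.159] hi [0.642 0.522 0.183]
red [266. 263.] 57 med [ 0.733 -0.213  0.193] lo [ 0.452 -0.22   0.002] hi [ 0.739 -0.111  0.196]
red [268. 279.] 135 med [ 0.738 -0.215  0.156] lo [ 0.724 -0.222  0.138] hi [ 0.743 -0.202  0.168]
red [310. 273.] 94 med [ 0.577 -0.035  0.013] lo [ 0.563 -0.055  0.002] hi [ 0.584 -0.014  0.019]
red [269. 329.] 340 med [ 0.73  -0.217  0.014] lo [ 0.697 -0.244  0.004] hi [ 0.746 -0.182  0.019]
yellow [237. 231.] 134 med [ 0.461 -0.176  0.117] lo [ 0.112 -0.184 -0.065] hi [ 0.469 -0.068  0.139]
yellow [388. 230.] 49 med [0.743 0.079 0.193] lo [0.572 0.074 0.076] hi [0.751 0.194 0.197]
yellow [387. 245.] 113 med [0.747 0.078 0.156] lo [0.733 0.071 0.14 ] hi [0.754 0.088 0.168]
yellow [373. 292.] 40 med [0.721 0.061 0.014] lo [ 0.699 -0.033  0.001] hi [0.862 0.072 0.131]
blue [286. 214.] 112 med [ 0.447 -0.034  0.12 ] lo [ 0.159 -0.041 -0.035] hi [0.452 0.083 0.138]
blue [440. 222.] 129 med [0.59  0.366 0.055] lo [0.561 0.345 0.047] hi [0.606 0.386 0.06 ]
blue [327. 245.] 58 med [ 0.732 -0.068  0
[... 2067 characters left out ...]
0.054] lo [0.548 0.342 0.043] hi [0.595 0.387 0.058]
green [203. 185.] 55 med [0.728 0.21  0.189] lo [0.717 0.138 0.035] hi [1.017 0.222 0.196]
green [204. 197.] 52 med [0.72  0.217 0.161] lo [0.714 0.185 0.078] hi [0.87  0.223 0.167]
green [445. 207.] 38 med [ 0.493 -0.363  0.106] lo [ 0.482 -0.374  0.103] hi [ 0.503 -0.351  0.109]
green [210. 247.] 318 med [0.714 0.217 0.013] lo [0.692 0.184 0.005] hi [0.747 0.245 0.017]
green [301. 251.] 30 med [0.429 0.077 0.137] lo [0.424 0.069 0.132] hi [0.436 0.084 0.139]
green [261. 277.] 115 med [0.395 0.187 0.123] lo [0.389 0.179 0.102] hi [0.402 0.192 0.139]
pink [264. 311.] 835 med [0.391 0.183 0.025] lo [0.364 0.152 0.002] hi [0.435 0.219 0.07 ]
```

```bash
python3 - <<'E'
from seg import *
P={'red':(.728,-.21),'yellow':(.738,.083),'blue':(.729,-.068),'green':(.725,.211)}
for n in("side","scene"):
    z=np.load(n+"0.npz");w=cloud(n,z['d']).reshape(-1,3);w=w[~np.isnan(w[:,0])]
    for c,(x,y) in P.items():
        r=np.hypot(w[:,0]-x,w[:,1]-y)
        q=w[(r>.02)&(r<.12)&(w[:,2]>.11)&(w[:,2]<.165)]
        rr=np.hypot(q[:,0]-x,q[:,1]-y)
        print(n,c,len(q))
        for a in np.arange(.02,.12,.02):
            k=q[(rr>=a)&(rr<a+.02)]
            if len(k): print('  ',len(k),np.median(k,0).round(3), 'ang',np.degrees(np.arctan2(*(np.median(k,0)[[1,0]]-[y,x]))).round(1))
print(manip.camera_info("wrist"))
E
python3 -m jog '0.085 0.03 0.05 0.05 -10; 0.085 0.03 0.05 0.02 -10; 0.085 0.03 0.055 0 -2.7; 0.085 0.02 0.06 0 0; 0.085 0.02 0.06 0 0'
```

```text
side red 86
   11 [ 0.699 -0.214  0.146] ang -172.4
   17 [ 0.679 -0.212  0.142] ang -177.8
   15 [ 0.657 -0.211  0.135] ang -179.2
   42 [ 0.636 -0.21   0.14 ] ang 180.0
   1 [ 0.626 -0.208  0.151] ang 179.0
side yellow 105
   20 [0.71  0.077 0.145] ang -168.3
   19 [0.689 0.074 0.141] ang -169.4
   18 [0.67  0.072 0.134] ang -171.1
   41 [0.648 0.07  0.141] ang -171.7
   7 [0.73  0.202 0.154] ang 93.6
side blue 92
   16 [ 0.699 -0.07   0.146] ang -175.5
   17 [ 0.68  -0.071  0.142] ang -177.1
   16 [ 0.661 -0.071  0.136] ang -177.7
   38 [ 0.636 -0.069  0.14 ] ang -179.1
   5 [ 0.626 -0.068  0.148] ang -180.0
side green 84
   16 [0.695 0.213 0.146] ang 176.8
   18 [0.675 0.214 0.14 ] ang 176.1
   13 [0.658 0.215 0.135] ang 176.7
   36 [0.635 0.218 0.142] ang 175.5
   1 [0.745 0.093 0.136] ang -80.5
scene red 0
scene yellow 85
   19 [0.711 0.081 0.145] ang -176.2
   18 [0.687 0.079 0.141] ang -175.6
   20 [0.67  0.076 0.135] ang -174.1
   21 [0.643 0.074 0.136] ang -174.7
   7 [0.636 0.072 0.15 ] ang -174.0
scene blue 82
   15 [ 0.698 -0.066  0.147] ang 175.8
   19 [ 0.679 -0.066  0
[... 303 characters left out ...]
1 0.094 0.151] ang -86.8
{'camera_matrix': array([[398.48784441,   0.        , 320.56952046],
       [  0.        , 398.48784441, 246.28985761],
       [  0.        ,   0.        ,   1.        ]]), 'mount': array([[ 2.17338149e-04, -9.50115066e-01, -3.11899527e-01,
         8.11584409e-02],
       [ 9.99999919e-01,  3.11702250e-04, -2.52693145e-04,
         7.24021184e-04],
       [ 3.37307349e-04, -3.11899447e-01,  9.50115057e-01,
        -1.20222971e-01],
       [ 0.00000000e+00,  0.00000000e+00,  0.00000000e+00,
         1.00000000e+00]])}
clock: 0.72
tcp_pos: [0.3748, -0.3336, 0.3138]
orientation: [-0.0, 1.0, -0.0, -0.0]
contact_force: [0.9, -0.2, 0.3]
grip_width: 0.0849
grasp_force: 0.0
```

```bash
python3 -m jog '0.085 0.03 0.05 0.02 0; 0.085 0.03 0.05 0.02 0; 0.085 0.03 0.05 0.02 0; 0.085 0.03 0.05 0.02 0; 0.085 0.03 0.05 0.01 0'; python3 -m jog '0.085 0 0.05 0 0; 0.085 0 0 0 0;0.085 0 0 0 0'
python3 - <<'E'
from seg import *
KT=ext("wrist");p,d=snap("wrist","w1.png");np.savez("w1.npz",p=p,d=d,K=KT[0],T=KT[1])
print(manip.read_state()['tcp_pos'])
show(comps(p,cloud("wrist",d,KT)))
E
```

```text
clock: 1.35
tcp_pos: [0.5254, -0.0838, 0.4051]
orientation: [0.0, 1.0, -0.0, 0.001]
contact_force: [0.5, 0.3, 0.8]
grip_width: 0.085
grasp_force: 0.0
clock: 1.72
tcp_pos: [0.5244, -0.0357, 0.4038]
orientation: [0.0, 1.0, 0.0, -0.0]
contact_force: [0.3, -0.9, -0.2]
grip_width: 0.0851
grasp_force: 0.0
[ 0.52435019 -0.03624466  0.40381566]
red [474.  15.] 1811 med [ 0.714 -0.208  0.013] lo [ 0.696 -0.241  0.006] hi [ 0.728 -0.179  0.015]
red [320. 144.] 409 med [ 0.573 -0.036  0.014] lo [ 0.564 -0.055  0.009] hi [ 0.579 -0.013  0.016]
red [ 49. 300.] 42 med [0.358 0.348 0.014] lo [0.354 0.343 0.013] hi [0.361 0.353 0.016]
yellow [226.  13.] 613 med [0.715 0.068 0.012] lo [0.705 0.05  0.005] hi [0.728 0.104 0.015]
yellow [447. 258.] 361 med [ 0.461 -0.171  0.122] lo [ 0.452 -0.182  0.097] hi [ 0.464 -0.166  0.137]
blue [339.  16.] 1098 med [ 0.713 -0.057  0.013] lo [ 0.695 -0.074  0.008] hi [ 0.728 -0.036  0.015]
blue [371.  13.] 390 med [ 0.717 -0.093  0.013] lo [ 0.7   -0.103  0.008] hi [ 0.728 -0.086  0.015]
blue [ 2. 20.] 53 med [0.709 0.333 0.004] lo [0.705 0.33  0.001] hi [0.717 0.336 0.009]
blue [  1. 146.] 69 med [0.571 0.337 0.044] lo [0.56  0.336 0.041] hi [0.581 0.342 0.047]
blue [317. 273.] 414 med [ 0.446 -0.032  0.133] lo [ 0.436 -0.041  0.097] hi [ 0.449 -0.024  0.138]
green [106.  16.] 1775 med [0.713 0.208 0.013] lo [0.695 0.178 0.006] hi [0.728 0.24  0.015]
green [618. 223.] 784 med [ 0.494 -0.36   0.105] lo [ 0.48  -0.376  0.095] hi [ 0.508 -0.349  0.107]
green [221. 279.] 425 med [0.439 0.072 0.127] lo [0.43  0.065 0.098] hi [0.441 0.081 0.138]
green [127. 305.] 468 med [0.406 0.178 0.126] lo [0.398 0.174 0.097] hi [0.411 0.189 0.138]
pink [159. 275.] 2334 med [0.401 0.181 0.024] lo [0.368 0.147 0.001] hi [0.437 0.216 0.087]
```

View pics/w1.png

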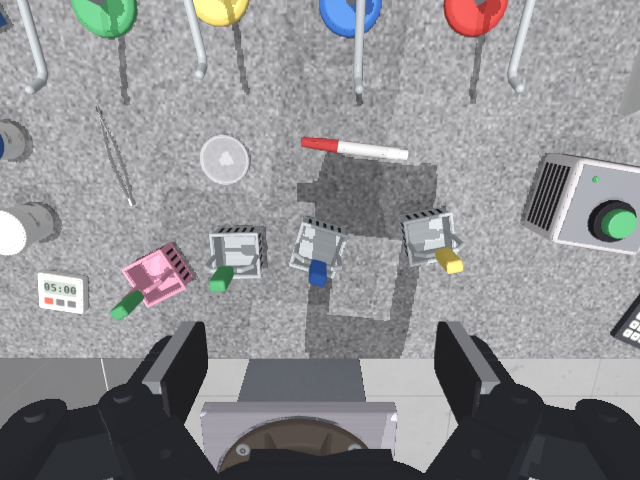

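The wrist view shows yellow (447,258), blue (317,273), green (221,279) and pink (159,275), and no red. Next I'll check for a red basket elsewhere in the scene image, and measure the basket yaws and the hooks.

```bash
cat > meas.py <<'E'
from seg import *
def basket(w,c0):
    "rim rectangle & grip top near c0"
    f=w.reshape(-1,3);f=f[~np.isnan(f[:,0])]
    r=np.hypot(f[:,0]-c0[0],f[:,1]-c0[1])
    k=f[(r<.06)&(f[:,2]>.034)&(f[:,2]<.045)]
    rc=cv2.minAreaRect((k[:,:2]*1000).astype(np.float32))
    t=f[(r<.04)&(f[:,2]>.1325)&(f[:,2]<.145)]
    tr=cv2.minAreaRect((t[:,:2]*1000).astype(np.float32)) if len(t)>4 else None
    b=f[(r<.05)&(f[:,2]>.086)&(f[:,2]<.096)]
    return rc,tr,len(k),len(t),b
def hook(w,x,y,R=.125):
    f=w.reshape(-1,3);f=f[~np.isnan(f[:,0])]
    k=f[(f[:,0]<x-.015)&(f[:,0]>x-R)&(abs(f[:,1]-y)<.03)&(f[:,2]>.115)&(f[:,2]<.17)]
    if len(k)<10: return None
    vx,vy,x0,y0=cv2.fitLine((k[:,:2]*1000).astype(np.float32),cv2.DIST_HUBER,0,.01,.01).ravel()
    ang=np.degrees(np.arctan(vy/vx))
    tip=k[k[:,2]>k[:,2].min()+.02];far=k[:,0].min()
    return len(k),'yaw',round(ang,1),'y at x-.086',round((y0+vy/vx*((x-.086)*1000-x0))/1000,4),'xmin',far.round(4),'liptop',np.median(k[(k[:,0]<far+.01)],0).round(4),k[k[:,0]<far+.02][:,2].max().round(3)
E
python3 - <<'E'
from meas import *
z=np.load("w1.npz");w=cloud("wrist",z['d'],(z['K'],z['T']))
for n,c in {'yellow':(.457,-.173),'blue':(.442,-.031),'green':(.435,.074)}.items():
    print(n,basket(w,c)[:4])
P={'red':(.728,-.21),'yellow':(.738,.083),'blue':(.729,-.068),'green':(.725,.211)}
for n in P: print(n,hook(w,*P[n]))
snap("scene","s2.png")
E
```

```text
yellow (((455.620361328125, -175.25408935546875), (62.804935455322266, 62.53886413574219), 12.230754852294922), ((456.45123291015625, -175.1538848876953), (13.540657997131348, 18.218801498413086), 15.719527244567871), 633, 221)
blue (((440.81640625, -32.30083084106445), (62.5811882019043, 62.75221633911133), 73.24732208251953), ((441.4953918457031, -32.57188415527344), (18.03084373474121, 13.643739700317383), 74.2679443359375), 576, 211)
green (((433.7471618652344, 74.28336334228516), (62.825809478759766, 62.3643913269043), 0.86357581615448), ((434.3659973144531, 73.80010986328125), (17.069730758666992, 12.85838508605957), 89.65492248535156), 633, 202)
red (950, 'yaw', np.float32(-1.9), 'y at x-.086', np.float32(-0.2081), 'xmin', np.float64(0.6251), 'liptop', array([ 0.6303, -0.2074,  0.1493]), np.float64(0.154))
yellow (757, 'yaw', np.float32(7.4), 'y at x-.086', np.float32(0.0696), 'xmin', np.float64(0.6355), 'liptop', array([0.6405, 0.068 , 0.1507]), np.float64(0.154))
blue (841, 'yaw', np.float32(0.2), 'y at x-.086', np.float32(-0.069), 'xmin', np.float64(0.6242), 'liptop', array([ 0.629 , -0.0688,  0.1511]), np.float64(0.154))
green (1081, 'yaw', np.float32(-3.3), 'y at x-.086', np.float32(0.2156), 'xmin', np.float64(0.6232), 'liptop', array([0.6289, 0.216 , 0.1487]), np.float64(0.155))
```

View pics/s2.png

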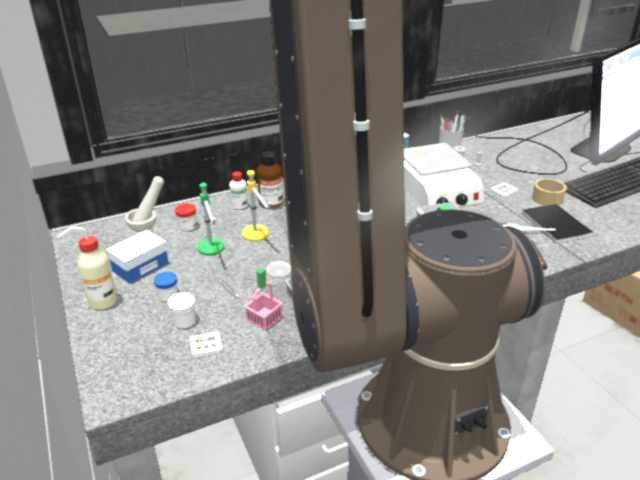

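Candidates for the yellow basket: the block at (447,258) in the wrist view is the only yellow block. The blue basket is (317,273). Green steel is (221,279), and the pink one (159,275) is not to be taken. No red basket is present. I'm moving above yellow for a close check.

```bash
python3 -m jog '0.06 -0.015 -0.03 -0.03 7; 0.06 -0.015 -0.03 -0.04 6; 0.06 -0.015 -0.03 -0.04 0; 0.06 -0.013 -0.03 -0.04 0; 0.06 -0.01 -0.019 0 0' 40;python3 -m jog '0.06 0 0 0 0;0.06 0 0 0 0'
cat > look.py <<'E'
import sys
from meas import *
n,x,y=sys.argv[1],float(sys.argv[2]),float(sys.argv[3])
KT=ext("wrist");s=manip.read_state();p,d=snap("wrist",n);w=cloud("wrist",d,KT)
print(s['tcp_pos'].round(4),basket(w,(x,y))[:4])
E
python3 look.py w2.png .456 -.175
```

```text
clock: 2.45
tcp_pos: [0.4539, -0.1762, 0.2513]
orientation: [-0.001, 0.994, 0.112, -0.002]
contact_force: [-0.1, 0.5, -0.2]
grip_width: 0.0602
grasp_force: 0.0
clock: 2.7
tcp_pos: [0.4567, -0.175, 0.2543]
orientation: [0.0, 0.994, 0.112, 0.0]
contact_force: [-0.7, 0.9, 0.2]
grip_width: 0.0599
grasp_force: 0.0
[ 0.4567 -0.175   0.2543] (((455.5068664550781, -175.46847534179688), (62.717472076416016, 62.361541748046875), 12.121955871582031), ((455.8474426269531, -175.61605834960938), (14.243000984191895, 17.33369255065918), 13.25417423248291), 1295, 585)
```

View pics/w2.png

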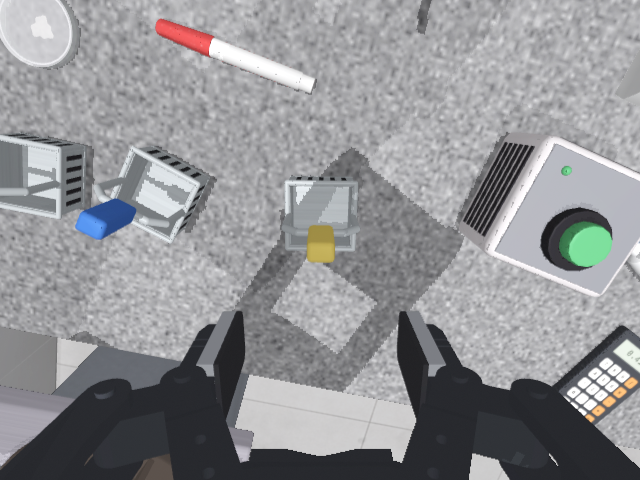

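The yellow block is at (320,243), square to and midway between the fingers, so I'll descend and grip.

```bash
python3 -m jog '0.06 0 0 -0.05 -0.8; 0.06 -0.001 0 -0.05 0; 0.06 0 0 -0.03 0; 0.06 0 0 0 0; 0.06 0 0 0 0' 60; python3 -m jog '0 0 0 0 0;0 0 0 0 0;0 0 0 0 0;0 0 0 0 0;0 0 0 0 0' 60
```

```text
clock: 3.38
tcp_pos: [0.4564, -0.1746, 0.1251]
orientation: [0.0, 0.994, 0.106, 0.001]
contact_force: [-0.5, -0.9, 0.3]
grip_width: 0.0601
grasp_force: 0.0
clock: 4.0
tcp_pos: [0.4561, -0.175, 0.1249]
orientation: [0.0, 0.994, 0.106, 0.001]
contact_force: [-1.6, -1.0, 12.0]
grip_width: 0.017
grasp_force: 58.7
```

```bash
python3 -m jog '0 0 0 0.02 0; 0 0 0 0.05 0; 0 0.04 0.005 0.006 0; 0 0.04 0.02 0 0; 0 0.03 0.04 0 -2.5' 60; python3 -m jog '0 0.005 0.05 0 -2.5;0 0.005 0.045 0 0;0 0.005 0.04 0 0;0 0.003 0.0365 0 0; 0 0 0 0 0' 60;python3 -m jog '0 0 0 0 0; 0 0 0 0 0'
cat > hk.py <<'E'
import sys
from meas import *
P={'red':(.728,-.21),'yellow':(.738,.083),'blue':(.729,-.068),'green':(.725,.211)}
KT=ext("wrist");s=manip.read_state();p,d=snap("wrist",sys.argv[2]);w=cloud("wrist",d,KT)
print(s['tcp_pos'].round(4),hook(w,*P[sys.argv[1]],R=.11))
E
python3 hk.py yellow w3.png
```

```text
clock: 4.62
tcp_pos: [0.5673, -0.1098, 0.2006]
orientation: [0.0, 0.997, 0.083, 0.001]
contact_force: [0.0, -0.0, -2.3]
grip_width: 0.0173
grasp_force: 59.0
clock: 5.25
tcp_pos: [0.5835, 0.0641, 0.2002]
orientation: [-0.0, 0.998, 0.064, 0.0]
contact_force: [-0.2, 0.7, -0.7]
grip_width: 0.0171
grasp_force: 59.2
clock: 5.5
tcp_pos: [0.5834, 0.061, 0.2001]
orientation: [0.0, 0.998, 0.062, 0.0]
contact_force: [0.0, -0.6, -1.7]
grip_width: 0.017
grasp_force: 59.2
[0.5834 0.061  0.2001] (3385, 'yaw', np.float32(6.9), 'y at x-.086', np.float32(0.0708), 'xmin', np.float64(0.6357), 'liptop', array([0.6417, 0.0696, 0.1507]), np.float64(0.154))
```

View pics/w3.png

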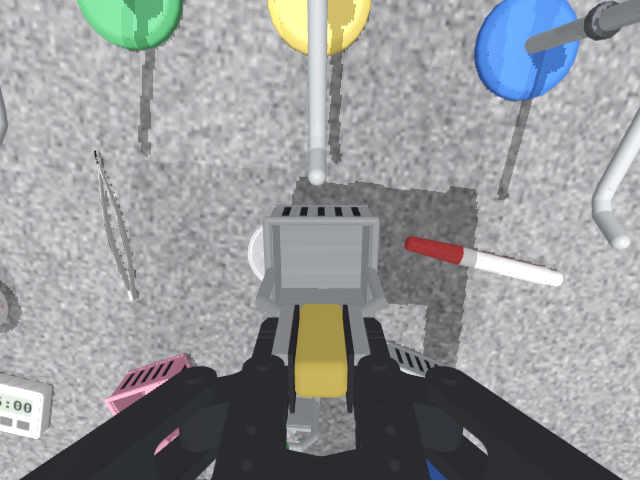

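The hook lip at (317,178) lines up with the carried basket. I'll insert and lower.

```bash
python3 -m jog '0 0.02 0.003 0 0; 0 0.03 0.004 0 0; 0 0.0205 0.003 0 0; 0 0 0 0 0; 0 0 0 -0.01 0' 60; python3 -m jog '0 0 0 -0.01 0;0 0 0 -0.008 0;0 0 0 -0.003 0; 0 0 0 -0.003 0;0 0 0 0 0'
```

```text
clock: 6.18
tcp_pos: [0.6537, 0.0713, 0.19]
orientation: [0.0, 0.998, 0.062, 0.0]
contact_force: [0.4, 0.2, -1.6]
grip_width: 0.0173
grasp_force: 59.2
clock: 6.8
tcp_pos: [0.6543, 0.072, 0.1662]
orientation: [0.0, 0.998, 0.063, 0.0]
contact_force: [2.5, 0.3, 1.9]
grip_width: 0.0168
grasp_force: 59.3
```

```bash
python3 -m jog '0 0 0 -0.003 0;0 0 0 -0.003 0;0 0 0 -0.003 0; 0 0 0 0 0;0 0 0 0 0' 60;  python3 -m jog '0 0 0 0 0;0 0 0 0 0'; python3 hk.py yellow w4.png
```

```text
clock: 7.42
tcp_pos: [0.6544, 0.0719, 0.1571]
orientation: [-0.0, 0.998, 0.063, 0.0]
contact_force: [6.0, 0.6, 5.5]
grip_width: 0.017
grasp_force: 59.8
clock: 7.68
tcp_pos: [0.6543, 0.0719, 0.1572]
orientation: [-0.0, 0.998, 0.063, 0.0]
contact_force: [4.6, -0.3, 4.9]
grip_width: 0.0171
grasp_force: 59.8
[0.6543 0.0719 0.1572] (10729, 'yaw', np.float32(5.4), 'y at x-.086', np.float32(0.0721), 'xmin', np.float64(0.6433), 'liptop', array([0.6509, 0.0739, 0.1688]), np.float64(0.17))
```

View pics/w4.png

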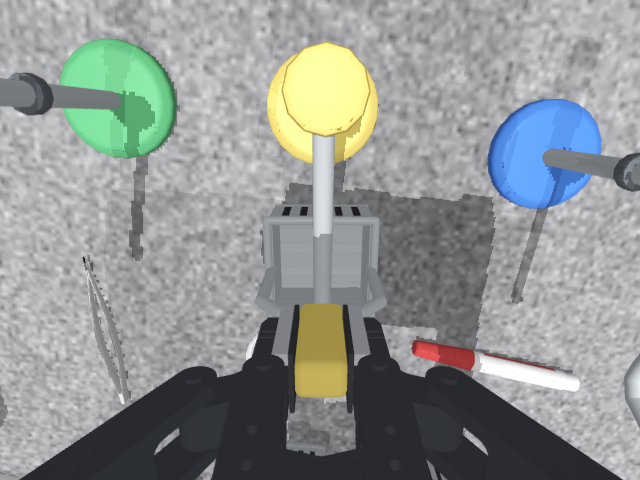

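The yellow basket hangs with the hook bar through its passage (column 322), sunk about 16 mm. I'll ease up, release and retreat.

```bash
python3 -m jog '0 0 0 0.005 0;0 0 0 0.005 0;0 0 0 0 0;0.03 0 0 0 0;0.06 0 0 0 0' 30;  python3 -m jog '0.06 0 0 0 0;0.06 0 0 0.02 0;0.06 0 0 0.05 0;0.06 0 0 0.05 0;0.06 -0.05 0 0.01 0'
```

```text
clock: 8.35
tcp_pos: [0.653, 0.0718, 0.1663]
orientation: [0.0, 0.998, 0.063, -0.001]
contact_force: [-0.2, 1.2, 0.3]
grip_width: 0.0473
grasp_force: 0.0
clock: 8.98
tcp_pos: [0.607, 0.072, 0.3002]
orientation: [0.0, 0.998, 0.062, 0.003]
contact_force: [-0.5, 0.0, -0.4]
grip_width: 0.0604
grasp_force: 0.0
```

```bash
python3 -m jog '0.06 -0.04 -0.025 0 -6;0.06 -0.04 -0.025 0 -6;0.06 -0.04 -0.025 -0.015 -6;0.06 -0.04 -0.029 -0.03 -5;0.06 0 0 0 0'; python3 -m jog '0.06 0 0 0 0;0.06 0 0 0 0'
python3 look.py w5.png .441 -.032
python3 - <<'E'
from seg import *
print(manip.read_state()['orientation']);KT=ext("side");p,d=snap("side","side2.png");show([o for o in comps(p,cloud("side",d,KT)) if o[0]in('yellow','blue','green')])
E
```

```text
clock: 9.6
tcp_pos: [0.4397, -0.033, 0.2503]
orientation: [0.0, 0.99, -0.139, -0.003]
contact_force: [0.3, -0.1, 0.6]
grip_width: 0.06
grasp_force: 0.0
clock: 9.85
tcp_pos: [0.4452, -0.0318, 0.2525]
orientation: [-0.0, 0.991, -0.137, 0.001]
contact_force: [1.1, 0.4, -0.6]
grip_width: 0.06
grasp_force: 0.0
[ 0.4452 -0.0318  0.2525] (((440.7696838378906, -32.503379821777344), (61.99748611450195, 62.61735153198242), 72.81655883789062), ((441.2684631347656, -32.49308776855469), (17.221500396728516, 13.719876289367676), 74.279052734375), 1301, 583)
[-4.30335802e-05  9.90552191e-01 -1.37135039e-01  5.79929024e-04]
yellow [371. 227.] 147 med [0.664 0.086 0.158] lo [0.442 0.075 0.003] hi [0.669 0.217 0.178]
yellow [388. 230.] 48 med [0.743 0.08  0.194] lo [0.731 0.074 0.186] hi [0.75  0.09  0.197]
yellow [387. 246.] 118 med [0.747 0.077 0.151] lo [0.634 0.071 0.072] hi [0.753 0.154 0.165]
yellow [373. 292.] 41 med [0.721 0.06  0.014] lo [ 0.696 -0.036 -0.002] hi [0.873 0.072 0.147]
blue [286. 215.] 106 med [ 0.446 -0.034  0.12 ] lo [ 0.436 -0.041  0.093] hi [ 0.453 -0.025  0.138]
blue [440. 
[... 413 characters left out ...]
25 -0.079  0.14 ] hi [ 0.743 -0.063  0.169]
blue [325. 310.] 310 med [ 0.728 -0.075  0.014] lo [ 0.7   -0.101  0.003] hi [ 0.745 -0.038  0.019]
green [349. 190.] 79 med [0.407 0.18  0.123] lo [0.401 0.174 0.1  ] hi [0.415 0.189 0.139]
green [321. 204.] 94 med [0.44  0.072 0.12 ] lo [0.43  0.065 0.097] hi [0.446 0.08  0.139]
green [431. 214.] 34 med [0.731 0.209 0.194] lo [0.71  0.203 0.181] hi [0.739 0.231 0.197]
green [430. 228.] 89 med [0.735 0.207 0.155] lo [0.725 0.201 0.141] hi [0.742 0.216 0.168]
green [168. 264.] 129 med [ 0.502 -0.364  0.105] lo [ 0.482 -0.377  0.094] hi [ 0.513 -0.35   0.109]
green [423. 276.] 238 med [0.728 0.203 0.015] lo [0.7   0.179 0.007] hi [0.745 0.24  0.019]
```

Run:
```python
from h import *
p,d=snap("side");c=p[170:350,200:480];cv2.imwrite("pics/c1.png",cv2.cvtColor(cv2.resize(c,None,fx=2.8,fy=2.8,interpolation=cv2.INTER_CUBIC),cv2.COLOR_RGB2BGR))
```

```text
(no output)
```

View pics/c1.png

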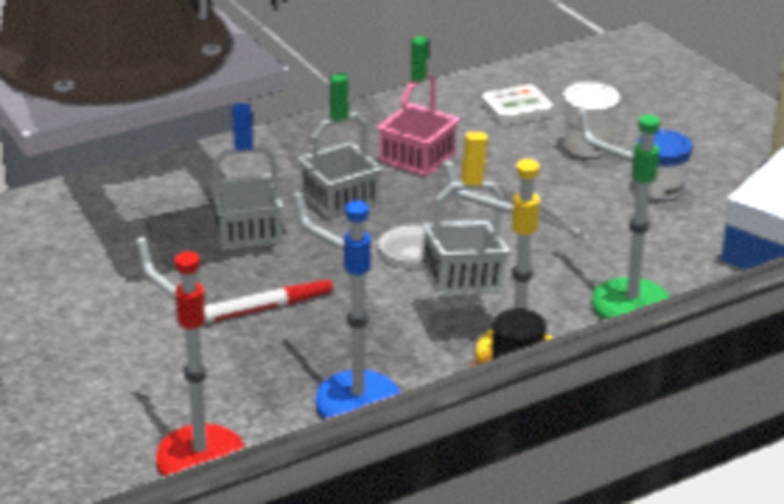

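```bash
cat > chk.py <<'E'
from seg import *
import sys
c,x,y=sys.argv[1],float(sys.argv[2]),float(sys.argv[3])
for n in("side","scene"):
    KT=ext(n);p,d=snap(n);w=cloud(n,d,KT)
    show([o for o in comps(p,w,amin=20) if o[0]==c and abs(np.median(o[3],0)[0]-x)<.05 and abs(np.median(o[3],0)[1]-y)<.06 ])
    f=w.reshape(-1,3);k=f[(abs(f[:,0]-x)<.05)&(abs(f[:,1]-y)<.055)&(f[:,2]>.07)&(f[:,2]<.092)]
    if len(k)>20: print(n,'rim',len(k),k.min(0).round(3),k.max(0).round(3),cv2.minAreaRect((k[:,:2]*1000).astype(np.float32)))
print(manip.read_state()['clock'])
E
python3 chk.py yellow .654 .071
```

```text
yellow [367. 226.] 148 med [0.66  0.079 0.161] lo [0.648 0.072 0.138] hi [0.667 0.089 0.181]
side rim 354 [0.633 0.044 0.07 ] [0.704 0.119 0.092] ((667.2675170898438, 80.92973327636719), (62.09773254394531, 71.37709045410156), 73.91365814208984)
yellow [263. 197.] 120 med [0.649 0.082 0.164] lo [0.642 0.047 0.108] hi [0.738 0.09  0.181]
scene rim 262 [0.63  0.051 0.07 ] [0.702 0.123 0.091] ((666.7523193359375, 86.38777160644531), (62.947898864746094, 69.34191131591797), 76.38297271728516)
10.1
```

Yellow is swinging on its hook after the release but stays upright; I'll recheck it later. Next I'll grasp blue.

```bash
python3 -m jog '0.06 -0.004 -0.0005 -0.04 -0.7; 0.06 0 0 -0.05 0; 0.06 0 0 -0.038 0; 0.06 0 0 0 0; 0.06 0 0 0 0' 60; python3 -m jog '0 0 0 0 0;0 0 0 0 0;0 0 0 0 0;0 0 0 0 0;0 0 0 0 0' 60; python3 chk.py yellow .654 .071
```

```text
clock: 10.72
tcp_pos: [0.4407, -0.0326, 0.125]
orientation: [-0.0, 0.99, -0.144, 0.0]
contact_force: [1.2, -0.9, 1.2]
grip_width: 0.06
grasp_force: 0.0
clock: 11.35
tcp_pos: [0.4406, -0.0326, 0.125]
orientation: [-0.0, 0.99, -0.144, 0.001]
contact_force: [-2.1, 2.0, 14.5]
grip_width: 0.0172
grasp_force: 58.3
yellow [371. 228.] 133 med [0.67  0.083 0.16 ] lo [0.658 0.075 0.137] hi [0.677 0.095 0.179]
side rim 309 [0.616 0.037 0.07 ] [0.696 0.115 0.092] ((654.2183227539062, 77.99171447753906), (64.39765930175781, 70.45539855957031), 66.55866241455078)
yellow [256. 193.] 200 med [0.663 0.088 0.156] lo [0.653 0.009 0.02 ] hi [1.007 0.099 0.177]
scene rim 278 [0.606 0.034 0.07 ] [0.691 0.114 0.092] ((650.1512451171875, 75.00413513183594), (64.21614837646484, 70.12101745605469), 67.42349243164062)
11.45
```

```bash
python3 -m jog '0 0 0 0.025 0; 0 0 0 0.05 0; 0 0.03 -0.008 0 5; 0 0.035 -0.01 0 6; 0 0.035 -0.01 0 5.3' 60; python3 -m jog '0 0.032 -0.008 0 0;0 0 0 0 0;0 0 0 0 0;0 0 0 0 0' 60; python3 hk.py blue w6.png; python3 chk.py yellow .654 .071
```

```text
clock: 12.08
tcp_pos: [0.5411, -0.0609, 0.1997]
orientation: [0.0, 1.0, -0.0, 0.0]
contact_force: [-0.2, 0.5, -1.2]
grip_width: 0.0176
grasp_force: 59.1
clock: 12.58
tcp_pos: [0.5711, -0.0684, 0.1991]
orientation: [-0.0, 1.0, -0.002, -0.0]
contact_force: [-0.3, -0.3, -1.9]
grip_width: 0.0167
grasp_force: 61.1
[ 0.5711 -0.0684  0.1991] (3416, 'yaw', np.float32(-0.1), 'y at x-.086', np.float32(-0.0694), 'xmin', np.float64(0.6236), 'liptop', array([ 0.6296, -0.0694,  0.1507]), np.float64(0.154))
yellow [371. 227.] 142 med [0.666 0.086 0.159] lo [0.654 0.077 0.135] hi [0.672 0.098 0.178]
side rim 328 [0.621 0.034 0.07 ] [0.702 0.11  0.092] ((662.8428955078125, 73.01078796386719), (65.86361694335938, 69.8036117553711), 66.3971939086914)
yellow [256. 194.] 194 med [0.658 0.089 0.157] lo [0.65  0.01  0.022] hi [1.003 0.101 0.176]
scene rim 255 [0.618 0.034 0.07 ] [0.698 0.111 0.092] ((659.1654663085938, 73.05891418457031), (62.089839935302734, 68.77487182617188), 67.89466857910156)
12.725
```

View pics/w6.png

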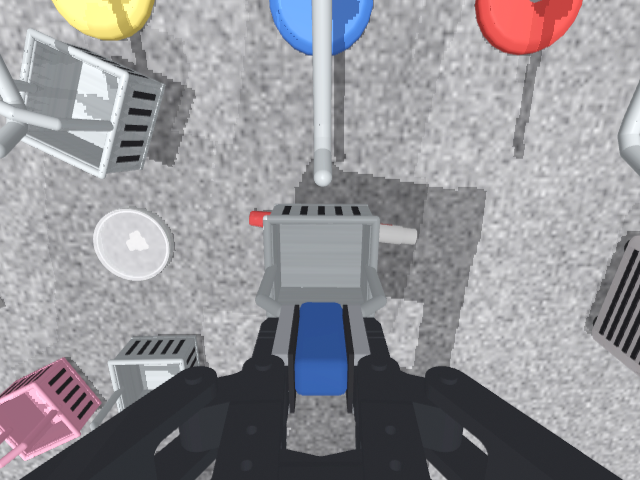

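The blue hook lip at (322,180) lines up with the basket, and yellow is still hanging at upper left. I'll insert blue.

```bash
python3 -m jog '0 0.02 0 0 0; 0 0.03 -0.001 0 0; 0 0.0235 0 0 0; 0 0 0 0 0; 0 0 0 -0.01 0' 60; python3 -m jog '0 0 0 -0.01 0;0 0 0 -0.008 0;0 0 0 -0.003 0; 0 0 0 -0.003 0;0 0 0 0 0'
```

```text
clock: 13.35
tcp_pos: [0.6452, -0.0695, 0.1891]
orientation: [0.0, 1.0, -0.002, 0.0]
contact_force: [-0.7, -0.3, -1.4]
grip_width: 0.0172
grasp_force: 61.4
clock: 13.98
tcp_pos: [0.6453, -0.0696, 0.165]
orientation: [-0.0, 1.0, -0.002, -0.0]
contact_force: [-2.6, -0.1, 1.6]
grip_width: 0.0175
grasp_force: 61.7
```

```bash
python3 -m jog '0 -0.001 0 -0.003 0;0 0 0 -0.003 0;0 0 0 -0.0025 0; 0 0 0 0 0;0 0 0 0 0' 60;  python3 -m jog '0 0 0 0 0;0 0 0 0 0'; python3 chk.py yellow .654 .071
```

```text
clock: 14.6
tcp_pos: [0.6448, -0.0696, 0.1567]
orientation: [0.0, 1.0, -0.002, 0.0]
contact_force: [2.6, 0.6, 4.2]
grip_width: 0.017
grasp_force: 62.2
clock: 14.85
tcp_pos: [0.6447, -0.0696, 0.1566]
orientation: [0.0, 1.0, -0.002, 0.0]
contact_force: [3.0, -0.8, 3.8]
grip_width: 0.0171
grasp_force: 62.2
yellow [371. 227.] 141 med [0.667 0.084 0.159] lo [0.653 0.076 0.135] hi [0.674 0.099 0.179]
side rim 321 [0.619 0.036 0.07 ] [0.698 0.116 0.091] ((659.4735107421875, 75.43659973144531), (64.7397232055664, 70.50047302246094), 70.34265899658203)
yellow [256. 193.] 194 med [0.661 0.089 0.156] lo [0.651 0.01  0.02 ] hi [1.006 0.097 0.177]
scene rim 250 [0.615 0.036 0.07 ] [0.698 0.114 0.092] ((656.5145874023438, 76.60061645507812), (61.752464294433594, 71.51829528808594), 67.99019622802734)
14.95
```

```bash
python3 -m jog '0 0 0 -0.002 0;0 0 0 0 0;0 0 0 0 0;0 0 0 0 0;0 0 0 0 0' 60; python3 -m jog '0 0 0 0.004 0;0 0 0 0.004 0;0 0 0 0.003 0;0 0 0 0 0;0 0 0 0 0' 25; python3 -m jog '0.025 0 0 0 0;0.04 0 0 0 0;0.06 0 0 0 0;0.06 0 0 0 0;0.06 0 0 0.01 0';  python3 -m jog '0.06 0 0 0.03 0;0.06 0 0 0.05 0;0.06 0 0 0.05 0;0.06 -0.04 0 0.005 0;0.06 0 0 0 0'; python3 chk.py blue .644 -.069
```

```text
clock: 15.58
tcp_pos: [0.6445, -0.0696, 0.1545]
orientation: [-0.0, 1.0, -0.002, -0.0]
contact_force: [1.7, 0.1, 5.2]
grip_width: 0.017
grasp_force: 62.3
clock: 16.2
tcp_pos: [0.6443, -0.0696, 0.1653]
orientation: [-0.0, 1.0, -0.002, -0.0]
contact_force: [-0.4, 0.0, 1.0]
grip_width: 0.0169
grasp_force: 61.7
clock: 16.82
tcp_pos: [0.644, -0.0695, 0.1752]
orientation: [-0.0, 1.0, -0.002, -0.001]
contact_force: [0.2, 0.3, 0.1]
grip_width: 0.0602
grasp_force: 0.0
clock: 17.45
tcp_pos: [0.6028, -0.0696, 0.3123]
orientation: [0.0, 1.0, -0.002, 0.001]
contact_force: [0.8, 0.6, -0.0]
grip_width: 0.0601
grasp_force: 0.0
blue [309. 240.] 147 med [ 0.651 -0.072  0.161] lo [ 0.642 -0.078  0.137] hi [ 0.656 -0.062  0.181]
side rim 334 [ 0.609 -0.101  0.07 ] [ 0.68  -0.038  0.092] ((645.0518188476562, -69.11254119873047), (62.11729049682617, 69.72053527832031), 87.40386199951172)
17.55
```

```bash
python3 -m jog '0.06 -0.04 0.036 0 0.8;0.06 -0.043 0.036 0 0;0.06 -0.043 0.036 -0.02 0;0.06 -0.043 0.036 -0.038 0;0.06 0 0 0 0'; python3 -m jog '0.06 0 0 0 0;0.06 0 0 0 0'
python3 look.py w7.png .434 .074; python3 chk.py yellow .654 .071
```

```text
clock: 18.18
tcp_pos: [0.4351, 0.0731, 0.2533]
orientation: [0.0, 1.0, 0.006, -0.003]
contact_force: [0.7, -0.2, -0.1]
grip_width: 0.0601
grasp_force: 0.0
clock: 18.42
tcp_pos: [0.4403, 0.0713, 0.2559]
orientation: [-0.0, 1.0, 0.005, 0.001]
contact_force: [-0.2, -0.3, 0.3]
grip_width: 0.0599
grasp_force: 0.0
[0.4403 0.0713 0.2559] (((433.4957275390625, 74.42416381835938), (62.57966613769531, 62.36406707763672), 0.8851946592330933), ((434.1247863769531, 74.33423614501953), (13.738747596740723, 17.544713973999023), 0.3469609022140503), 1248, 565)
yellow [371. 227.] 142 med [0.667 0.084 0.159] lo [0.438 0.076 0.003] hi [0.673 0.224 0.179]
side rim 316 [0.618 0.036 0.07 ] [0.698 0.114 0.092] ((658.6593017578125, 75.73516845703125), (63.25992202758789, 68.88969421386719), 67.95415496826172)
yellow [260. 198.] 116 med [0.655 0.089 0.158] lo [0.65  0.02  0.064] hi [0.861 0.098 0.178]
scene rim 262 [0.615 0.039 0.07 ] [0.701 0.115 0.091] ((658.1399536132812, 76.06218719482422), (61.830223083496094, 71.77959442138672), 67.92080688476562)
18.575
```

View pics/w7.png

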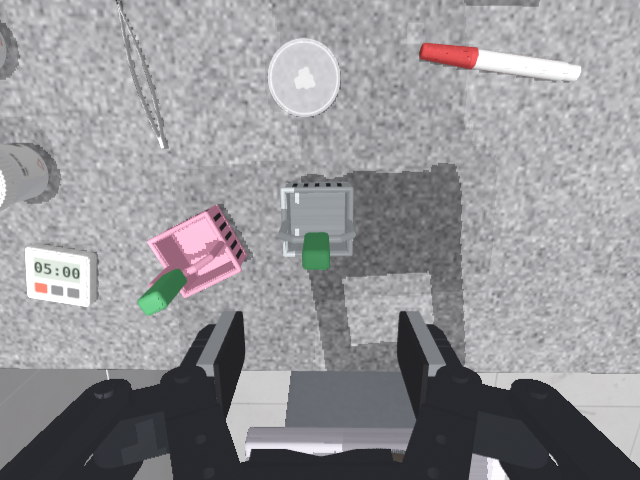

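The steel green basket is between the fingers, with its block at (316,240); the pink one is off at (160,290). I'll grasp green.

```bash
python3 -m jog '0.06 -0.006 0.003 -0.04 0; 0.06 0 0 -0.05 0; 0.06 0 0 -0.041 0; 0.06 0 0 0 0; 0.06 0 0 0 0' 60; python3 -m jog '0 0 0 0 0;0 0 0 0 0;0 0 0 0 0;0 0 0 0 0;0 0 0 0 0' 60
```

```text
clock: 19.2
tcp_pos: [0.4337, 0.0745, 0.1255]
orientation: [-0.0, 1.0, 0.005, 0.0]
contact_force: [-0.5, -0.5, 0.6]
grip_width: 0.0598
grasp_force: 0.0
clock: 19.82
tcp_pos: [0.4335, 0.0746, 0.1255]
orientation: [-0.0, 1.0, 0.005, 0.001]
contact_force: [-1.8, -2.2, 16.2]
grip_width: 0.0176
grasp_force: 58.4
```

```bash
python3 -m jog '0 0 0 0.025 0; 0 0 0 0.05 0; 0 0.04 0 0 0; 0 0.04 0.01 0 -2.3; 0 0.03 0.03 0 -2.3' 60; python3 -m jog '0 0.01 0.045 0 0;0 0.01 0.04 0 0;0 0.0075 0.02 0 0;0 0 0 0 0;0 0 0 0 0' 60; python3 hk.py green w8.png
```

```text
clock: 20.45
tcp_pos: [0.5445, 0.1143, 0.2002]
orientation: [-0.0, 0.999, -0.037, 0.001]
contact_force: [0.7, 0.3, -1.3]
grip_width: 0.0167
grasp_force: 59.0
clock: 21.08
tcp_pos: [0.5699, 0.2188, 0.1994]
orientation: [0.0, 0.999, -0.035, -0.0]
contact_force: [-0.4, -0.2, -1.5]
grip_width: 0.0173
grasp_force: 59.1
[0.5699 0.2188 0.1994] (3452, 'yaw', np.float32(-3.8), 'y at x-.086', np.float32(0.2178), 'xmin', np.float64(0.6232), 'liptop', array([0.629 , 0.2184, 0.1505]), np.float64(0.154))
```

View pics/w8.png

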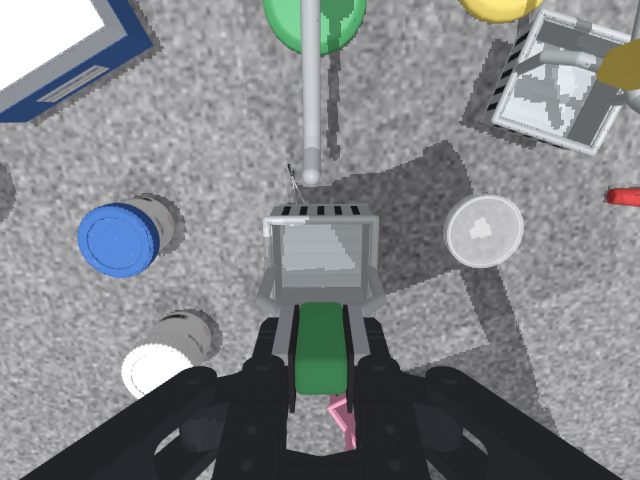

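The lip at (312,178) sits about 5 mm left of the basket axis, so I'll correct by keeping y at about 0.218 at the seat.

```bash
python3 -m jog '0 0 0.004 0 0; 0 0.02 -0.001 0 0; 0 0.03 -0.002 0 0; 0 0.0225 -0.0015 0 0; 0 0 0 -0.01 0' 60; python3 -m jog '0 0 0 -0.01 0;0 0 0 -0.008 0;0 0 0 -0.003 0; 0 0 0 -0.003 0;0 0 0 0 0'
```

```text
clock: 21.75
tcp_pos: [0.6445, 0.2187, 0.1898]
orientation: [-0.0, 0.999, -0.036, 0.001]
contact_force: [-1.0, 0.1, -1.8]
grip_width: 0.0173
grasp_force: 59.1
clock: 22.38
tcp_pos: [0.643, 0.2192, 0.1656]
orientation: [-0.0, 0.999, -0.035, 0.0]
contact_force: [1.9, 0.9, 1.5]
grip_width: 0.0173
grasp_force: 59.2
```

```bash
python3 -m jog '0 0 0 -0.003 0;0 0 0 -0.003 0;0 0 0 -0.0045 0; 0 0 0 0 0;0 0 0 0 0' 60;  python3 -m jog '0 0 0 0 0;0 0 0 0 0;0 0 0 0 0'; python3 chk.py yellow .654 .071
```

```text
clock: 23.0
tcp_pos: [0.6432, 0.2192, 0.1551]
orientation: [-0.0, 0.999, -0.035, 0.0]
contact_force: [4.3, 0.8, 5.5]
grip_width: 0.017
grasp_force: 59.8
clock: 23.38
tcp_pos: [0.6431, 0.2192, 0.1551]
orientation: [-0.0, 0.999, -0.035, 0.0]
contact_force: [5.4, 0.3, 5.3]
grip_width: 0.0174
grasp_force: 59.8
yellow [371. 227.] 145 med [0.667 0.084 0.159] lo [0.435 0.076 0.001] hi [0.673 0.225 0.179]
side rim 329 [0.616 0.037 0.07 ] [0.702 0.115 0.091] ((659.656494140625, 75.23307800292969), (63.31473159790039, 68.52713775634766), 66.34466552734375)
23.475
```

```bash
python3 -m jog '0 0 0 0.004 0;0 0 0 0.004 0;0 0 0 0.003 0;0 0 0 0 0;0 0 0 0 0' 25; python3 -m jog '0.025 0 0 0 0;0.04 0 0 0 0;0.06 0 0 0 0;0.06 0 0 0 0;0.06 0 0 0.01 0';  python3 -m jog '0.06 0 0 0.03 0;0.06 0 0 0.05 0;0.06 0 0 0.05 0;0.06 -0.04 0 0.02 0;0.06 -0.04 -0.02 0 0'; python3 -m jog '0.06 -0.02 -0.05 0 0;0.06 -0.02 -0.05 0 0;0.06 0 -0.05 0 0; 0.06 0 -0.05 0 0;0.06 0 -0.02 0 0'; python3 -m jog '0.06 0 0 0 0;0.06 0 0 0 0';python3 - <<'E'
from meas import *
KT=ext("wrist");p,d=snap("wrist","w9.png");w=cloud("wrist",d,KT);f=w.reshape(-1,3);f=f[~np.isnan(f[:,0])]
print(manip.read_state()['tcp_pos'])
for n,(x,y) in {'yellow':(.656,.072),'blue':(.643,-.069),'green':(.642,.217)}.items():
    for lo,hi in((.166,.19),(.12,.133),(.07,.092)):
        k=f[(abs(f[:,0]-x)<.05)&(abs(f[:,1]-y)<.055)&(f[:,2]>lo)&(f[:,2]<hi)]
        if len(k)>5: print(n,lo,len(k),k[:,2].max().round(3),[np.round(a,1) for a in cv2.minAreaRect((k[:,:2]*1000).astype(np.float32))])
E
python3 chk.py green .642 .217
```

```text
clock: 24.1
tcp_pos: [0.643, 0.2191, 0.1658]
orientation: [-0.0, 0.999, -0.035, 0.0]
contact_force: [6.0, 0.7, 0.5]
grip_width: 0.0169
grasp_force: 59.6
clock: 24.72
tcp_pos: [0.6423, 0.219, 0.1756]
orientation: [0.0, 0.999, -0.035, -0.001]
contact_force: [-0.4, -0.4, -0.1]
grip_width: 0.0597
grasp_force: 0.0
clock: 25.35
tcp_pos: [0.5627, 0.1999, 0.3285]
orientation: [-0.001, 0.999, -0.035, 0.002]
contact_force: [-0.3, -1.3, -1.2]
grip_width: 0.0594
grasp_force: 0.0
clock: 25.98
tcp_pos: [0.5226, -0.0233, 0.3269]
orientation: [0.0, 0.999, -0.036, 0.001]
contact_force: [0.1, 0.1, -0.1]
grip_width: 0.0599
grasp_force: 0.0
clock: 26.22
tcp_pos: [0.5228, -0.0203, 0.3263]
orientation: [-0.0, 0.999, -0.035, 0.0]
contact_force: [-0.2, 0.1, 0.5]
grip_width: 0.0598
grasp_force: 0.0
[ 0.52282598 -0.02007658  0.32619041]
yellow 0.166 909 0.18 [array([662.2,  88.5]), array([19.9, 14. ]), np.float64(68.3)]
yellow 0.12 552 0.133 [array([662.6,  70.2]), array([44.5, 18.9]), np.float64(29.6)]
yellow 0.07 2066 0.092 [array([657.4,  74.4]), array([63. , 62.4]), np.float64(68.0)]
blue 0.166 819 0.182 
[... 195 characters left out ...]
y([62.5, 62.4]), np.float64(89.1)]
green 0.12 226 0.133 [array([641.9, 196.4]), array([18.2,  6. ]), np.float64(83.9)]
green 0.07 2450 0.092 [array([642.2, 218.1]), array([64. , 61.5]), np.float64(85.7)]
green [412. 210.] 107 med [0.65  0.215 0.162] lo [0.641 0.211 0.141] hi [0.655 0.225 0.181]
side rim 331 [0.61  0.185 0.07 ] [0.679 0.254 0.092] ((643.5118408203125, 219.77114868164062), (65.17310333251953, 67.6878662109375), 86.14747619628906)
green [211. 212.] 98 med [0.638 0.222 0.165] lo [0.632 0.215 0.141] hi [0.645 0.229 0.181]
scene rim 296 [0.604 0.189 0.07 ] [0.676 0.253 0.091] ((640.6300048828125, 220.2450408935547), (61.97862243652344, 71.07756042480469), 85.96839141845703)
26.375
```

View pics/w9.png

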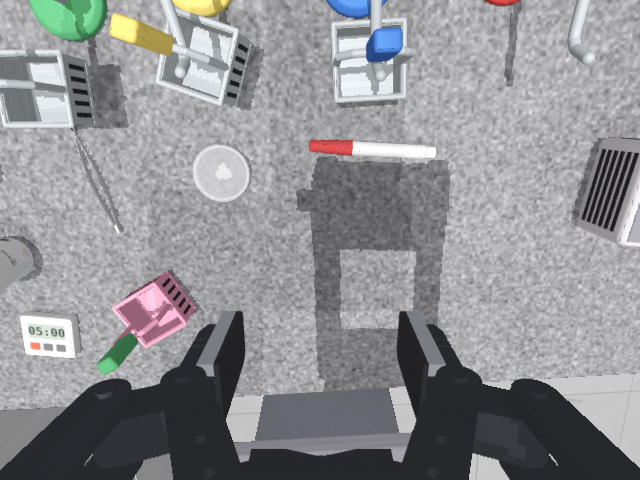

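All three hang on their own hooks. Yellow is yawed but steady: its tilt is about 0.15 rad and its cross bar is about 12 mm from the seat, within limits. Blue and green are square. Next is the start button.

```bash
python3 -m jog '0 -0.005 -0.06 0 0;0 -0.005 -0.06 0 0;0 -0.005 -0.06 0 0;0 -0.005 -0.06 -0.01 0;0 -0.005 -0.05 -0.03 0'; python3 -m jog '0 0 -0.053 -0.03 0;0 0 0 0 0;0 0 0 0 0;0 0 0 0 0;0 0 0 0 0'
python3 - <<'E'
from seg import *
KT=ext("wrist");p,d=snap("wrist","w10.png");w=cloud("wrist",d,KT)
print(manip.read_state()['tcp_pos'])
o=[o for o in comps(p,w,amin=300) if o[0]=='green'];show(o)
for c,ce,a,q in o:
    t=q[q[:,2]>np.percentile(q[:,2],90)-.003];print(t.mean(0),cv2.minEnclosingCircle((t[:,:2]*1000).astype(np.float32)))
E
```

```text
clock: 27.0
tcp_pos: [0.4986, -0.313, 0.2868]
orientation: [0.001, 0.999, -0.035, 0.001]
contact_force: [1.4, 0.1, -0.5]
grip_width: 0.0004
grasp_force: 0.0
clock: 27.62
tcp_pos: [0.4984, -0.363, 0.2568]
orientation: [0.0, 0.999, -0.034, 0.0]
contact_force: [-0.3, -0.6, -0.1]
grip_width: -0.0
grasp_force: 0.0
[ 0.49826239 -0.36317708  0.25668196]
green [323. 241.] 1552 med [ 0.495 -0.364  0.105] lo [ 0.48  -0.378  0.096] hi [ 0.508 -0.351  0.107]
[ 0.49337219 -0.36435503  0.10549617] ((492.7513122558594, -364.3051452636719), 15.743932723999023)
```

```bash
python3 -m jog '0 -0.005 -0.001 -0.05 0;0 0 0 -0.05 0;0 0 0 -0.024 0;0 0 0 0 0;0 0 0 0 0'; python3 -m jog '0 0 0 -0.004 0;0 0 0 -0.004 0;0 0 0 -0.003 0;0 0 0 0 0;0 0 0 0 0'
```

```text
clock: 28.3
tcp_pos: [0.4935, -0.3652, 0.1332]
orientation: [0.0, 0.999, -0.035, 0.001]
contact_force: [-0.5, -0.2, 0.1]
grip_width: 0.0002
grasp_force: 0.0
clock: 28.92
tcp_pos: [0.4932, -0.3652, 0.1212]
orientation: [0.0, 0.999, -0.035, 0.0]
contact_force: [2.3, -1.5, 4.3]
grip_width: -0.0001
grasp_force: 2.1
```

```bash
python3 -m jog '0 0 0 -0.002 0;0 0 0 -0.001 0;0 0 0 0 0;0 0 0 0 0'
```

```text
clock: 29.42
tcp_pos: [0.4933, -0.3653, 0.1196]
orientation: [0.001, 0.999, -0.035, 0.001]
contact_force: [-2.3, 2.1, 30.3]
grip_width: 0.0
grasp_force: 15.0
```

The button hit its hard stop (30 N), so it is fully down. I'll release it, retreat and check everything.

```bash
python3 -m jog '0 0 0 0.005 0;0 0 0 0.03 0;0 0 0 0.05 0;0 0 0 0.05 0;0 0 0 0 0'; python3 -m jog '0 0 0 0 0;0 0 0 0 0'; python3 chk.py yellow .654 .071;python3 chk.py blue .644 -.069;python3 chk.py green .642 .217;  python3 - <<'E'
from seg import *
KT=ext("wrist");p,d=snap("wrist");show([o for o in comps(p,cloud("wrist",d,KT),amin=300) if o[0]=='green'])
p,d=snap("side");c=p[170:350,120:480];cv2.imwrite("pics/c2.png",cv2.cvtColor(cv2.resize(c,None,fx=2.2,fy=2.2,interpolation=cv2.INTER_CUBIC),cv2.COLOR_RGB2BGR))
E
```

```text
clock: 30.05
tcp_pos: [0.4938, -0.3657, 0.2563]
orientation: [0.001, 0.999, -0.035, 0.002]
contact_force: [-0.2, 0.2, -0.2]
grip_width: -0.0001
grasp_force: 0.0
clock: 30.3
tcp_pos: [0.492, -0.3643, 0.2514]
orientation: [-0.001, 0.999, -0.035, -0.001]
contact_force: [0.1, -0.2, -0.6]
grip_width: -0.0002
grasp_force: 0.0
yellow [371. 227.] 140 med [0.667 0.084 0.159] lo [0.651 0.076 0.134] hi [0.672 0.097 0.179]
side rim 326 [0.618 0.037 0.07 ] [0.698 0.115 0.091] ((659.8024291992188, 75.16056823730469), (63.87798309326172, 66.30471801757812), 67.36283111572266)
yellow [260. 198.] 115 med [0.656 0.089 0.158] lo [0.65  0.044 0.094] hi [0.781 0.098 0.178]
scene rim 257 [0.615 0.037 0.07 ] [0.697 0.116 0.091] ((655.7222290039062, 77.04725646972656), (61.800907135009766, 69.39404296875), 68.21765899658203)
30.4
blue [309. 240.] 151 med [ 0.65  -0.071  0.161] lo [ 0.387 -0.078  0.   ] hi [0.655 0.049 0.181]
side rim 330 [ 0.614 -0.101  0.07 ] [ 0.68  -0.037  0.09 ] ((647.7239990234375, -68.97122192382812), (62.65364456176758, 66.999267578125), 88.33909606933594)
30.5
green [412. 210.] 107 med [0.651 0.216 0.162] lo [0.641 0.21  0.14 ] hi [0.656 0.224 0.181]
side rim 335 [0.607 0.186 0.07 ] [0.679 0.252 0.091] ((643.6671142578125, 219.82147216796875), (64.26336669921875, 71.93814849853516), 85.39698028564453)
green [211. 212.] 98 med [0.637 0.223 0.165] lo [0.632 0.214 0.143] hi [0.646 0.229 0.181]
scene rim 299 [0.604 0.19  0.07 ] [0.676 0.252 0.092] ((640.1158447265625, 220.62530517578125), (61.731563568115234, 70.29151153564453), 86.38138580322266)
30.6
green [320. 235.] 1618 med [ 0.495 -0.365  0.105] lo [ 0.48  -0.378  0.096] hi [ 0.508 -0.351  0.107]
```

View pics/c2.png

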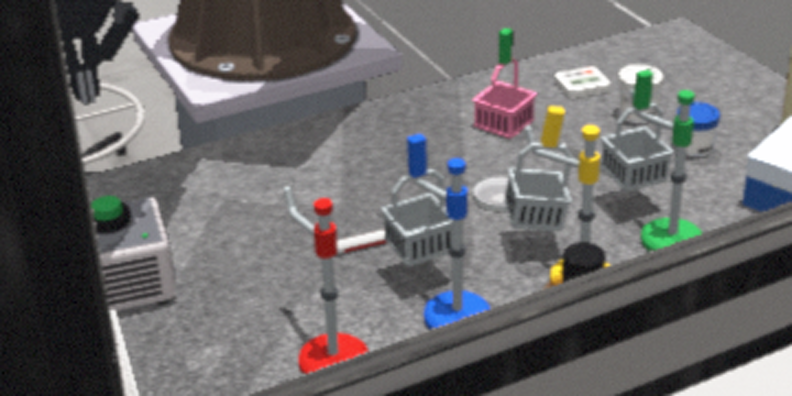

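Blue (417,150), yellow (553,125) and green (643,90) hang still on their own hooks, the button is back up at z 0.105, and nothing else has moved.

```bash
python3 -c "from cell import manip;print(manip.hand_in())"
```

```text
the job is handed in; nothing more can be done
None
```

I hung the yellow, blue and green baskets on their own hooks with a tug test each (no red basket was found), pressed and released the start button, and handed the job in; yellow hangs twisted by about 22° and its bar is about 12 mm off its seat, by my measurements within the limits.

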